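# Index a rotator shaft by its flat and hold its collar on

### The arm

A 7-joint arm with a two-finger parallel gripper is mounted at the origin on the work surface. World frame = base frame: x ahead of the robot, y to its left, z up, the work surface at z = 0. Lengths are in m, angles in degrees, forces in N, time in s.
With the tool pointing down it reaches from about 0.425 to 0.875 m from the base axis. Payload 4.7 kg.
Tool frame: the origin (TCP) lies between the finger pads; the fingertips stand 8 mm ahead of it and the grasp point (between the pads) lies 11 mm behind it (env.tip_extent is the distance from the TCP to the fingertips, in m); z points along the fingers, y is the line along which they close (so a half turn about z gives the same grasp; the last joint's range is limited). The gripper opens to 87 mm and grips with 3 to 60 N. Pads are 19 mm wide; open, the fingers measure 117 mm over their backs; the gripper's body (75 mm by 190 mm) begins 51 mm behind the grasp point.
Start: joints at [-70.411, 18.392, -4.016, 83.108, 1.295, 78.541, -3.26], TCP at [0.209, 0.615, 0.231] pointing down, gripper open.
Joint ranges: [-163.93, 163.93], [-17.29, 119.83], [-79.2, 71.16], [3.27, 140.29], [-89.18, 269.18], [5.43, 117.66], [-154.24, 154.24]. Speed limits (degrees/s): [147.25, 147.25, 180, 180, 180, 180, 180].

### API

Orientations are given as [roll, pitch, yaw] about the fixed x, y, z axes, in that order (R = Rz(yaw) Ry(pitch) Rx(roll)).
In Python, from cell import sensors, vision, workorder, env gives the robot as it stands.
- The arm moves only by the tool drive_tool, never from a script. Its argument "moves" is a list of rows, each an object of numbers: "x", "y", "z": the shift along the tool's x, y, z in mm; "rx", "ry", "rz": the turn, a rotation vector about the tool's x, y, z in rad; "fingers": the closure, from -1 (fully open) to 1 (shut). In form: [{"x": .., "y": .., "z": .., "rx": .., "ry": .., "rz": .., "fingers": ..}, ...]. A call has 1 to 20 rows; each row is the pose to reach, as a shift and turn from the pose commanded when the call began, along the tool's axes at that moment; what a row does not reach only later rows make up. A row lasts 1/8 s, in which the tool goes at most 62.5 mm and 10.7 degrees, less where a joint would pass 70% of its speed; a pose out of reach is approached as far as the arm can. A call with a gripper value outside its range is refused whole. The fingers move at their own pace and stop on an object; "force" is the grip in N (left out, the last holds). Time passes only in rows, so rows that repeat a pose let the fingers close. It gives the time, the measured TCP pose, the force, the opening and the grip force at its end, in the units of the state.
- sensors.get_obs(): the state, without advancing time (a new reading comes with each control period).
- vision.read_camera(name): name is "side" or "top" or "wrist"; returns a dict with "image" (384x512x3 uint8, red, green, blue), "fx", "fy", "cx", "cy" (pixels), "R" (3x3) and "t" (3): a world point X has camera coordinates R X + t. Camera axes: x right, y down, z forward; pixel columns grow to the right and rows downward; lengths in m; the calibration is good to about 2 mm. The wrist camera is an equidistant fisheye: a pixel r from the principal point sees the ray r / f radians off the axis. A picture is of the moment at which its call begins. There is no depth.
- workorder.sign_off(): hands the job in; it is judged then, once.
The state is a dict: "time_s": time; "qpos": joint angles; "joint_velocities": joint speeds; "effort": joint torques, N m; "tool_pos": TCP position; "tool_rot": TCP orientation; "force": force on the tool from outside, world axes, zero at the start; "wrist_torque": the same for the moment, N m; "grip_width": finger opening in m; "grasp_force": force on a finger pad.
Only numpy, scipy, OpenCV 4.12 (cv2) and the standard library are available. Lean on these libraries where they do the work, as an engineer would, in place of code of your own. Each camera call takes 0.05 s, during which the arm holds its last target. There are 200 camera calls.

### The job

On the white slide-rotator drive, pinch the shaft, turn it until your fingers feel its flat and that flat squarely faces the orange mark, then let go. Then take the aluminium collar from the blue mat, slide it down over the shaft with its set-screw towards the flat, and finish still holding it: collar upright with its top flush with the shaft's end, the screw tip lightly pressed against the flat so that a colleague could tighten it. Leave the slide box, oil bottle and dish where they are.

Things in the scene. Friction and masses are not known exactly. Their poses are not given: they have to be found in the camera images.
- drive: White drive unit, fixed: housing 150 x 130 x 52 mm (x, y, z) with a grey flange, 60 mm across, 8 mm high, on top (flange top 60 mm above the bench). Origin: centre of the underside, on the shaft's axis; z up. Its +x axis points along the orange mark, a 32 x 10 mm stripe on the top deck, 34 to 66 mm out from the shaft's axis.
- shaft: Upright steel shaft, 22 mm in diameter, on the drive. Origin on its axis at the flange top; z up. Turns endlessly both ways about z, friction 0.06 N m, stays where left. The lowest 10 mm are round; from there to the end, 55 mm above the flange, it has one flat 6 mm from the axis. Its +x points squarely out of the flat. A red dab on its end lies beside the flat. End chamfered 1 mm.
- shaft_top (a point): Centre of the shaft's upper end, on the axis, 115 mm above the bench. Axes as the shaft's.
- shaft_flat (a point): Point on the flat, 6 mm from the axis along the shaft's +x, 12 mm below its end; axes as the shaft's. Across flat and back the shaft measures 17 mm, elsewhere 19 to 22 mm. Pads that squeeze it roughly square to the flat (within about 45 degrees) turn the shaft until the flat lies on one pad, and the fingers then read 17 mm.
- mat: Blue parts mat, fixed, 170 x 170 x 2 mm, lying on the bench; origin at the centre of its underside. The collar lies on it.
- collar: Loose aluminium collar, 120 g, 24 mm high, octagonal: 44 mm across parallel faces, bore about 26 mm. Origin: centre of the underside, on the bore's axis; z up. +x points out through the middle of the face that carries the set-screw; the other faces look along every 45 degrees from there. A red dab on its top lies over the screw. 2 mm of play all round when centred on the shaft.
- collar_top (a point): Centre of the collar's upper end, 24 mm above its origin, on the bore's axis.
- collar_screw (a point): Tip of the brass set-screw (5 mm wide, 6 mm high), which stands into the bore: 8 mm from the bore's axis along the collar's +x, 12 mm above the underside. So the collar passes over the shaft only with the screw over the flat, and centred, the tip is 2 mm off the flat.
- slide_box: Bystander: closed blue slide box, 97 x 38 x 35 mm, loose; origin at the centre of its underside.
- oil: Bystander: small amber oil bottle with a black cap, 32 mm across, 62 mm high, loose; origin at the centre of its underside.
- dish: Bystander: closed glass dish, 86 mm across, 16 mm high, loose; origin at the centre of its underside.
Mind the look-alikes: they are no part of the job. Of the things that look like the drive, the larger one is meant. There is more than one size of the collar; the job needs the smaller.

How it is judged:
By the outcome, as a careful person would: the job done as asked, in the order asked, and still so for the second after the job is handed in, while the arm keeps its last pose, push and grip.
It also fails if it takes over 72 s, if anything falls off the work surface, if the arm or the gripper's body presses on something with over 40 N, if the wrist force passes 120 N, or if a joint passes its speed limit or range.

## Working session

There is one attempt and no reset: what is moved stays moved. The work goes in short steps, Python scripts to look and compute and a tool call to move; the robot and the scene stay as the last step left them, time stands still between calls to the robot, and variables do not carry over. Pictures are saved under pics/ and viewed, at most 10 in all, crops included, and the job is handed in when it is done.

Besides the shell and the picture viewer there is one more tool, called after "Emit:" as name(argument=value, ...), one argument or row to a line, values as JSON. drive_tool: Moves the arm, as the interface text tells. Its arguments: {"type":"object","properties":{"moves":{"type":"array"},"force":{"type":"number"}},"required":["moves"]}

```bash
mkdir -p pics; cat > h.py <<'E'
import numpy as np, cv2
from scipy.spatial.transform import Rotation as Rn
from cell import sensors, vision, workorder, env
def ray(c,u,v):
    R=np.array(c["R"]);t=np.array(c["t"])
    d=R.T@np.array([(u-c["cx"])/c["fx"],(v-c["cy"])/c["fy"],1.]); return -R.T@t,d
def at(c,u,v,z):
    o,d=ray(c,u,v); return o+d*(z-o[2])/d[2]
def proj(c,X):
    p=np.array(c["R"])@np.array(X)+np.array(c["t"]); return np.array([c["fx"]*p[0]/p[2]+c["cx"],c["fy"]*p[1]/p[2]+c["cy"]])
def save(c,n,crop=None,s=1):
    im=c["image"]
    if crop: x0,y0,x1,y1=crop; im=im[y0:y1,x0:x1]
    im=cv2.resize(im,None,fx=s,fy=s,interpolation=cv2.INTER_CUBIC)
    cv2.imwrite("pics/"+n+".png",im[:,:,::-1])
E
python3 - <<'E'
from h import *
import pickle
for n in("top","side"):
    c=vision.read_camera(n); pickle.dump(c,open(n+".pkl","wb")); save(c,n+"0",None,1.5)
    print(n,c["fx"],c["cx"],c["cy"],np.round(ray(c,256,192),3))
print(sensors.get_obs(), env.tip_extent)
E
```

```text
top 357.84688199043404 253.02880984096993 194.46600935958733 [[ 0.539  0.084  0.839]
 [ 0.047 -0.045 -0.998]]
side 379.44528876328553 258.8914679436756 191.26899366455217 [[ 0.313  0.689  0.523]
 [ 0.324 -0.77  -0.549]]
{'time_s': 0.1, 'qpos': array([-70.41174313,  18.43484313,  -4.0161954 ,  83.167161  ,
         1.29535146,  78.54100758,  -3.26149291]), 'joint_velocities': array([ 0.04443883, -0.13989209, -0.07771447, -0.23294321, -0.01127332,
        0.00959818, -0.06791344]), 'effort': array([-5.32259473e-04, -4.92573524e+01, -4.06156294e-01, -3.13402069e+01,
       -6.41855900e-02,  3.94625554e-02,  8.50384663e-05]), 'tool_pos': array([0.20914989, 0.61492836, 0.2295772 ]), 'tool_rot': array([-1.79902242e+02,  5.56672076e-03,  1.61220533e+02]), 'force': array([0.80684744, 0.40763223, 0.79323068]), 'wrist_torque': array([ 0.02005449, -0.00844051, -0.00852032]), 'grasp_force': 0.0, 'grip_width': 0.08721656637197656} 0.008
```

View pics/top0.png

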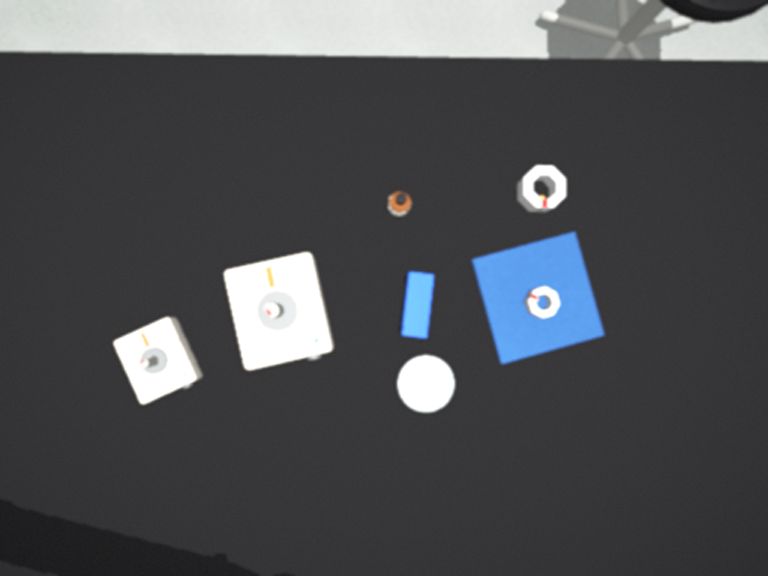

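View pics/side0.png

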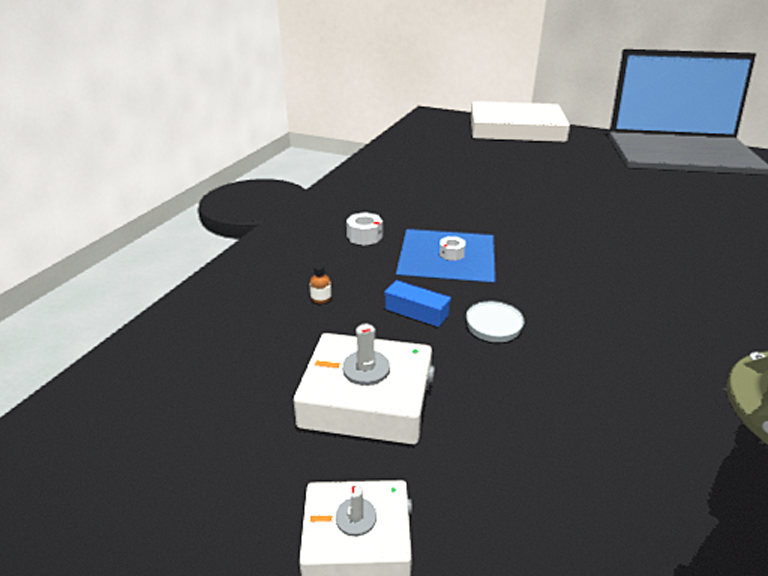

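Candidates, in top-picture pixels (1.5x): the drives are at (275,310), larger and the one meant, and (155,360), the smaller look-alike. The collars are at (543,302), the small one on the mat and the one meant, and (543,188), the large one off the mat. In the side view the same pair of drives shows at (366,365) and (356,515), and the collars at (453,248) and (365,228). Next, close crops.

```bash
python3 - <<'E'
from h import *
import pickle
c=pickle.load(open("top.pkl","rb"))
a=cv2.resize(c["image"][160:255,140:230],(540,570),interpolation=cv2.INTER_CUBIC) #x6
b=cv2.resize(c["image"][180:220,342:382],(260,260),interpolation=cv2.INTER_CUBIC) #x6.5
s=pickle.load(open("side.pkl","rb"))
d=cv2.resize(s["image"][205:265,215:255],(200,300),interpolation=cv2.INTER_CUBIC) #x5
o=np.zeros((570,800,3),np.uint8); o[:,:540]=a; o[:260,540:]=b; o[265:565,540:740]=d
cv2.imwrite("pics/crop1.png",o[:,:,::-1])
for n,u,v,z in(("shafttop",271/1.5,310/1.5,.115),("flange",277/1.5,310.5/1.5,.06),("mark",270/1.5,277/1.5,.052),("collartop",543.5/1.5,302/1.5,.026),("dab",532/1.5,296/1.5,.026),("small shaft",148/1.5,361/1.5,.1),("bigcollar",545/1.5,187/1.5,.04),("box",418/1.5,304/1.5,.035),("oil",400/1.5,200/1.5,.062),("dish",426/1.5,383/1.5,.016)):
    print(n,np.round(at(c,u,v,z),4))
E
```

```text
shafttop [0.544  0.2033 0.115 ]
flange [0.5437 0.2038 0.06  ]
mark [0.5926 0.2153 0.052 ]
collartop [ 0.5551 -0.1969  0.026 ]
dab [ 0.5644 -0.1792  0.026 ]
small shaft [0.476  0.3705 0.1   ]
bigcollar [ 0.7296 -0.1974  0.04  ]
box [ 0.5526 -0.0029  0.035 ]
oil [0.7043 0.0253 0.062 ]
dish [ 0.4321 -0.0164  0.016 ]
```

View pics/crop1.png

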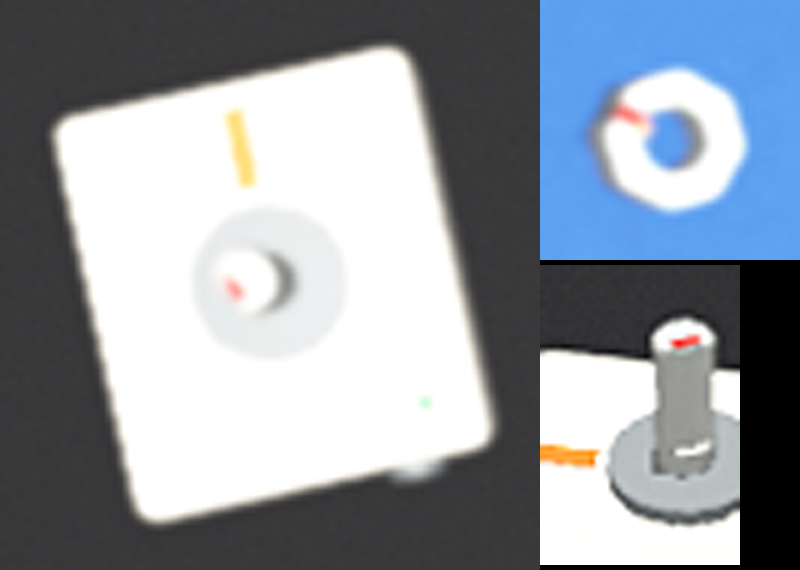

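The crop confirms the larger drive: mark centre (241,149), flange centre (269,283), shaft top (252,281) with a red dab at (234,289), so the flat faces left and down, about +y and −x. The small collar lies on the blue mat at (673,140), with its dab at (625,113).

```bash
cat >> h.py <<'E'
def goto(p,yaw,o=None):
    """p target TCP, yaw = desired direction of tool y (deg, mod 180 handled by caller)"""
    o=o or sensors.get_obs()
    R0=Rn.from_euler("xyz",o["tool_rot"],degrees=True)
    R1=Rn.from_euler("xyz",[180,0,yaw+90],degrees=True)
    d=R0.inv().apply(np.array(p)-o["tool_pos"])*1000; w=(R0.inv()*R1).as_rotvec()
    print("pos",np.round(o["tool_pos"],4),"yaw_y",round(o["tool_rot"][2]-90,2)); print("move",np.round(d,2),"rot",np.round(w,4))
E
python3 - <<'E'
from h import *
import pickle
c=pickle.load(open("top.pkl","rb"))
P=lambda u,v,z:at(c,140+u/6,160+v/6,z)
C=lambda u,v,z:at(c,342+(u-540)/6.5,180+v/6.5,z)
def ang(a,b): d=b-a; return round(np.degrees(np.arctan2(d[1],d[0])),1)
s=P(252,281,.115); f=P(269,283,.06); print("shaft",s,"flange",f)
print("edges",ang(P(137,510,.052),P(55,125,.052)),ang(P(492,430,.052),P(413,60,.052)),ang(P(385,47,.052),P(65,117,.052))-90,"mark",ang(f,P(241,149,.052)))
print("dab",ang(s,P(234,289,.115)),"along",ang(P(240,298,.115),P(228,281,.115)))
k=C(673,140,.026);print("collar",k,ang(k,C(625,113,.026)))
goto([s[0],s[1],.16],125)
E
```

```text
shaft [0.54367759 0.20064118 0.115     ] flange [0.54329911 0.20339742 0.06      ]
edges 12.3 12.0 12.400000000000006 mark 13.2
dab 113.9 along 35.1
collar [ 0.55462787 -0.1972009   0.026     ] 60.5
pos [0.2091 0.6149 0.2296] yaw_y 71.22
move [-450.08 -284.42   70.11] rot [-1.600e-03 -7.000e-04 -9.386e-01]
```

Emit:
drive_tool(
  moves=[
    {"x": -450,"y": -284,"z": 70,"rz": -0.85,"fingers": -1},
    {"x": -450,"y": -284,"z": 70,"rz": -0.85,"fingers": -1},
    {"x": -450,"y": -284,"z": 70,"rz": -0.85,"fingers": -1},
    {"x": -450,"y": -284,"z": 70,"rz": -0.85,"fingers": -1},
    {"x": -450,"y": -284,"z": 70,"rz": -0.85,"fingers": -1},
    {"x": -450,"y": -284,"z": 70,"rz": -0.85,"fingers": -1},
    {"x": -450,"y": -284,"z": 70,"rz": -0.85,"fingers": -1},
    {"x": -450,"y": -284,"z": 70,"rz": -0.85,"fingers": -1},
    {"x": -450,"y": -284,"z": 70,"rz": -0.85,"fingers": -1},
    {"x": -450,"y": -284,"z": 70,"rz": -0.85,"fingers": -1},
    {"x": -450,"y": -284,"z": 70,"rz": -0.85,"fingers": -1},
    {"x": -450,"y": -284,"z": 70,"rz": -0.85,"fingers": -1},
    {"x": -450,"y": -284,"z": 70,"rz": -0.85,"fingers": -1},
    {"x": -450,"y": -284,"z": 70,"rz": -0.85,"fingers": -1},
  ],
)

```text
invalid input at $.moves[0]: expected keys x, y, z, rx, ry, rz, fingers
```

```bash
python3 - <<'E'
from h import *
o=sensors.get_obs(); print(o["time_s"],np.round(o["qpos"],1),o["tool_rot"])
goto([.5437,.2010,.092],120)
c=vision.read_camera("wrist"); save(c,"w1",None,1.5); print(c["fx"],c["cx"],c["cy"])
E
```

```text
0.1 [-70.4  18.4  -4.   83.2   1.3  78.5  -3.3] [-1.79902242e+02  5.56672076e-03  1.61220533e+02]
pos [0.2091 0.6149 0.2296] yaw_y 71.22
move [-449.98 -283.96  138.11] rot [-1.600e-03 -6.000e-04 -8.514e-01]
297.3186396354542 258.2027222795659 195.23465661391563
```

View pics/w1.png

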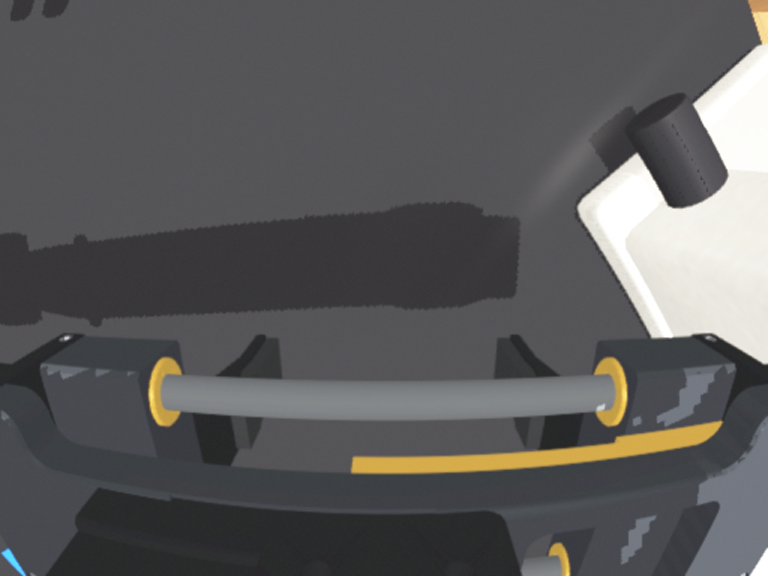

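The move was refused because every key is required. The wrist view, taken at the start pose, shows only the fingers at (250,390) and (520,390), bare bench and a knob at (680,150), so it says nothing about the job yet.

Emit:
drive_tool(
  moves=[
    {"x": -450,"y": -284,"z": 70,"rx": 0,"ry": 0,"rz": -0.85,"fingers": -1},
    {"x": -450,"y": -284,"z": 70,"rx": 0,"ry": 0,"rz": -0.85,"fingers": -1},
    {"x": -450,"y": -284,"z": 70,"rx": 0,"ry": 0,"rz": -0.85,"fingers": -1},
    {"x": -450,"y": -284,"z": 70,"rx": 0,"ry": 0,"rz": -0.85,"fingers": -1},
    {"x": -450,"y": -284,"z": 70,"rx": 0,"ry": 0,"rz": -0.85,"fingers": -1},
    {"x": -450,"y": -284,"z": 70,"rx": 0,"ry": 0,"rz": -0.85,"fingers": -1},
    {"x": -450,"y": -284,"z": 70,"rx": 0,"ry": 0,"rz": -0.85,"fingers": -1},
    {"x": -450,"y": -284,"z": 70,"rx": 0,"ry": 0,"rz": -0.85,"fingers": -1},
    {"x": -450,"y": -284,"z": 70,"rx": 0,"ry": 0,"rz": -0.85,"fingers": -1},
    {"x": -450,"y": -284,"z": 70,"rx": 0,"ry": 0,"rz": -0.85,"fingers": -1},
    {"x": -450,"y": -284,"z": 70,"rx": 0,"ry": 0,"rz": -0.85,"fingers": -1},
    {"x": -450,"y": -284,"z": 70,"rx": 0,"ry": 0,"rz": -0.85,"fingers": -1},
    {"x": -450,"y": -284,"z": 70,"rx": 0,"ry": 0,"rz": -0.85,"fingers": -1},
    {"x": -450,"y": -284,"z": 70,"rx": 0,"ry": 0,"rz": -0.85,"fingers": -1},
  ],
)

```text
time_s: 1.9
tool_pos: [0.5436, 0.2024, 0.1608]
tool_rot: [180.0, 0.0, -150.0]
force: [0.0, -0.2, 0.2]
grip_width: 0.087
grasp_force: 0.0
```

```bash
python3 - <<'E'
from h import *
o=sensors.get_obs(); print(o["time_s"],np.round(o["qpos"],1),o["tool_rot"],o["force"])
goto([.5437,.2010,.092],120)
c=vision.read_camera("wrist"); save(c,"w2",None,1.5); print(c["fx"],c["cx"],c["cy"])
R=np.array(c["R"]);t=np.array(c["t"])
p=R@np.array([.5435,.2015,.115])+t; th=np.arctan2(np.hypot(p[0],p[1]),p[2]); print("pred shaft top px*1.5",1.5*(c["cx"]+c["fx"]*th*p[0]/np.hypot(p[0],p[1])),1.5*(c["cy"]+c["fx"]*th*p[1]/np.hypot(p[0],p[1])))
E
```

```text
1.9 [-32.4  12.4  10.7  99.   -2.4  68.8  98.9] [ 1.79991019e+02  2.12200585e-02 -1.50001378e+02] [ 0.03817819 -0.17453436  0.163189  ]
pos [0.5436 0.2024 0.1608] yaw_y -240.0
move [ 0.63 -1.28 68.76] rot [ 0.0002  0.0004 -0.    ]
297.3186396354542 258.2027222795659 195.23465661391563
pred shaft top px*1.5 387.81022531111324 326.44208402394815
```

View pics/w2.png

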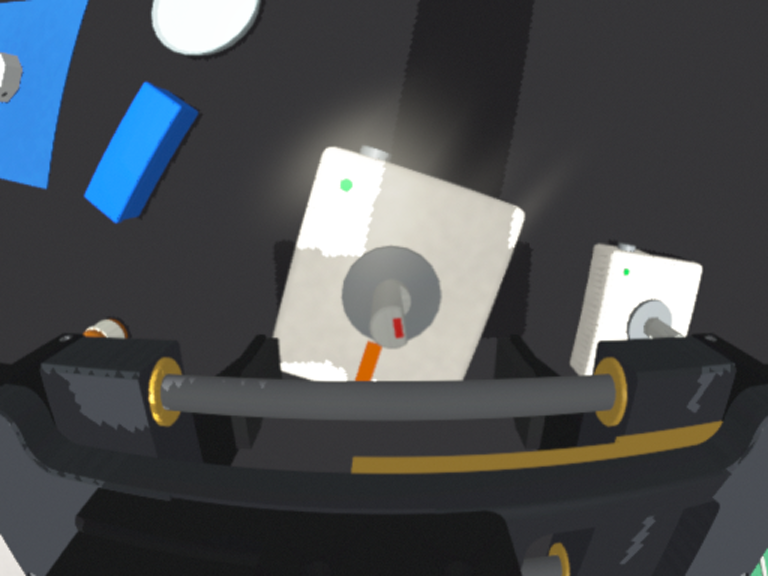

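The wrist view shows the shaft top at (389,330), as predicted (388,326), and its dab at (398,328) facing the right finger. The closing line is nearly square to the flat, so I go down and pinch.

Emit:
drive_tool(
  moves=[
    {"x": 1,"y": -1,"z": 40,"rx": 0,"ry": 0,"rz": 0,"fingers": -1},
    {"x": 1,"y": -1,"z": 69,"rx": 0,"ry": 0,"rz": 0,"fingers": -1},
    {"x": 1,"y": -1,"z": 69,"rx": 0,"ry": 0,"rz": 0,"fingers": -0.2},
    {"x": 1,"y": -1,"z": 69,"rx": 0,"ry": 0,"rz": 0,"fingers": 1},
    {"x": 1,"y": -1,"z": 69,"rx": 0,"ry": 0,"rz": 0,"fingers": 1},
    {"x": 1,"y": -1,"z": 69,"rx": 0,"ry": 0,"rz": 0,"fingers": 1},
    {"x": 1,"y": -1,"z": 69,"rx": 0,"ry": 0,"rz": 0,"fingers": 1},
    {"x": 1,"y": -1,"z": 69,"rx": 0,"ry": 0,"rz": 0,"fingers": 1},
  ],
  force=15,
)

```text
time_s: 2.95
tool_pos: [0.5436, 0.2003, 0.0918]
tool_rot: [180.0, 0.0, -150.1]
force: [-0.9, 0.1, 0.3]
grip_width: 0.0351
grasp_force: 0.0
```

```bash
python3 - <<'E'
from h import *
o=sensors.get_obs(); print(o)
E
```

```text
{'time_s': 2.95, 'qpos': array([-31.90170535,  15.98835536,  10.47541953, 103.11261765,
        -3.28223386,  61.16788473,  99.68217966]), 'joint_velocities': array([-0.01426937,  0.27632758, -0.05291687,  0.16703292, -0.03796211,
       -0.11459241, -0.05056225]), 'effort': array([-1.00201287e-03, -4.28309190e+01,  1.84857778e+00, -2.79413080e+01,
        5.42830629e-02,  6.70135813e-02, -1.43209454e-04]), 'tool_pos': array([0.54363656, 0.20033017, 0.09179564]), 'tool_rot': array([ 1.79998964e+02,  2.44345272e-02, -1.50077754e+02]), 'force': array([-0.86006407,  0.05471819,  0.2811896 ]), 'wrist_torque': array([ 0.09662557,  0.0906254 , -0.00850512]), 'grasp_force': 0.0, 'grip_width': 0.03510519395175562}
```

Emit:
drive_tool(
  moves=[
    {"x": 0,"y": 0,"z": 0,"rx": 0,"ry": 0,"rz": 0,"fingers": 1},
    {"x": 0,"y": 0,"z": 0,"rx": 0,"ry": 0,"rz": 0,"fingers": 1},
    {"x": 0,"y": 0,"z": 0,"rx": 0,"ry": 0,"rz": 0,"fingers": 1},
    {"x": 0,"y": 0,"z": 0,"rx": 0,"ry": 0,"rz": 0,"fingers": 1},
    {"x": 0,"y": 0,"z": 0,"rx": 0,"ry": 0,"rz": 0,"fingers": 1},
    {"x": 0,"y": 0,"z": 0,"rx": 0,"ry": 0,"rz": 0,"fingers": 1},
  ],
)

```text
time_s: 3.7
tool_pos: [0.5427, 0.2019, 0.0915]
tool_rot: [179.9, -0.0, -150.0]
force: [-2.4, 4.9, 1.6]
grip_width: 0.0176
grasp_force: 15.0
```

```bash
python3 - <<'E'
from h import *
A=np.array([.5422,.2044]); p0=np.array([.5436,.2003]); y0=119.9
R0=Rn.from_euler("xyz",[180,0,y0+90],degrees=True)
for th in np.linspace(y0,12.3,13)[1:]:
    n=np.array([np.cos(np.radians(th)),np.sin(np.radians(th))]); p=A-.0025*n
    d=R0.inv().apply([*(p-p0),0])*1000; print(round(th,1),np.round(d[:2],1),round(np.radians(y0-th),3))
E
```

```text
110.9 [-0.4  1.8] 0.156
102.0 [-0.1  1.9] 0.313
93.0 [0.3 2. ] 0.469
84.0 [0.6 2.2] 0.626
75.1 [0.9 2.5] 0.782
66.1 [1.2 2.8] 0.939
57.1 [1.4 3.1] 1.095
48.2 [1.5 3.5] 1.252
39.2 [1.6 3.8] 1.408
30.2 [1.7 4.2] 1.565
21.3 [1.6 4.6] 1.721
12.3 [1.6 5. ] 1.878
```

Emit:
drive_tool(
  moves=[
    {"x": -0.5,"y": 1.8,"z": 0,"rx": 0,"ry": 0,"rz": 0,"fingers": 1},
    {"x": -0.5,"y": 1.8,"z": 0,"rx": 0,"ry": 0,"rz": 0,"fingers": 1},
    {"x": -0.4,"y": 1.8,"z": 0,"rx": 0,"ry": 0,"rz": 0.156,"fingers": 1},
    {"x": -0.1,"y": 1.9,"z": 0,"rx": 0,"ry": 0,"rz": 0.313,"fingers": 1},
    {"x": 0.3,"y": 2,"z": 0,"rx": 0,"ry": 0,"rz": 0.469,"fingers": 1},
    {"x": 0.6,"y": 2.2,"z": 0,"rx": 0,"ry": 0,"rz": 0.626,"fingers": 1},
    {"x": 0.9,"y": 2.5,"z": 0,"rx": 0,"ry": 0,"rz": 0.782,"fingers": 1},
    {"x": 1.2,"y": 2.8,"z": 0,"rx": 0,"ry": 0,"rz": 0.939,"fingers": 1},
    {"x": 1.4,"y": 3.1,"z": 0,"rx": 0,"ry": 0,"rz": 1.095,"fingers": 1},
    {"x": 1.5,"y": 3.5,"z": 0,"rx": 0,"ry": 0,"rz": 1.252,"fingers": 1},
    {"x": 1.6,"y": 3.8,"z": 0,"rx": 0,"ry": 0,"rz": 1.408,"fingers": 1},
    {"x": 1.7,"y": 4.2,"z": 0,"rx": 0,"ry": 0,"rz": 1.565,"fingers": 1},
    {"x": 1.6,"y": 4.6,"z": 0,"rx": 0,"ry": 0,"rz": 1.721,"fingers": 1},
    {"x": 1.6,"y": 5,"z": 0,"rx": 0,"ry": 0,"rz": 1.878,"fingers": 1},
    {"x": 1.6,"y": 5,"z": 0,"rx": 0,"ry": 0,"rz": 1.878,"fingers": 1},
    {"x": 1.6,"y": 5,"z": 0,"rx": 0,"ry": 0,"rz": 1.878,"fingers": 1},
    {"x": 1.6,"y": 5,"z": 0,"rx": 0,"ry": 0,"rz": 1.878,"fingers": 1},
  ],
  force=25,
)

```text
time_s: 5.82
tool_pos: [0.5404, 0.2046, 0.0916]
tool_rot: [179.9, -0.1, 102.5]
force: [2.3, 4.9, -2.8]
grip_width: 0.0177
grasp_force: 24.7
```

```bash
python3 - <<'E'
from h import *
o=sensors.get_obs(); print({k:o[k] for k in("tool_pos","tool_rot","force","wrist_torque","grip_width","grasp_force","qpos")})
E
```

```text
{'tool_pos': array([0.54036017, 0.20462774, 0.09159644]), 'tool_rot': array([ 1.79882155e+02, -5.24502814e-02,  1.02473474e+02]), 'force': array([ 2.26186833,  4.94667167, -2.8420173 ]), 'wrist_torque': array([ 1.11366522, -0.28222352, -0.03018887]), 'grip_width': 0.017744315674531216, 'grasp_force': 24.71959342074115, 'qpos': array([-44.91934647,  16.58685785,  25.06624451, 103.88809837,
        -7.97875729,  61.12366165,  -4.44432026])}
```

The flat reads about 17.7 mm under 25 N, with the closing line at 12.5°, which matches the drive yaw. Now I release, rise and look.

Emit:
drive_tool(
  moves=[
    {"x": 0,"y": 0,"z": 0,"rx": 0,"ry": 0,"rz": 0,"fingers": -1},
    {"x": 0,"y": 0,"z": 0,"rx": 0,"ry": 0,"rz": 0,"fingers": -1},
    {"x": 0,"y": 0,"z": 0,"rx": 0,"ry": 0,"rz": 0,"fingers": -1},
    {"x": 0,"y": 0,"z": 0,"rx": 0,"ry": 0,"rz": 0,"fingers": -1},
    {"x": 0,"y": 0,"z": 0,"rx": 0,"ry": 0,"rz": 0,"fingers": -1},
    {"x": 0,"y": 0,"z": 0,"rx": 0,"ry": 0,"rz": 0,"fingers": -1},
    {"x": 0,"y": 0,"z": -40,"rx": 0,"ry": 0,"rz": 0,"fingers": -1},
    {"x": 0,"y": 0,"z": -80,"rx": 0,"ry": 0,"rz": 0,"fingers": -1},
    {"x": 0,"y": 0,"z": -80,"rx": 0,"ry": 0,"rz": 0,"fingers": -1},
    {"x": 0,"y": 0,"z": -80,"rx": 0,"ry": 0,"rz": 0,"fingers": -1},
  ],
)

```text
time_s: 7.08
tool_pos: [0.5393, 0.2038, 0.1711]
tool_rot: [-180.0, -0.0, 102.3]
force: [0.2, 0.4, 0.4]
grip_width: 0.0867
grasp_force: 0.0
```

```bash
python3 - <<'E'
from h import *
goto([.5546,-.1970,.10],60.5-180+180)
c=vision.read_camera("wrist"); save(c,"w3",(120,90,400,270),2.8)
E
```

```text
pos [0.5393 0.2038 0.1711] yaw_y 12.33
move [-394.8   -70.58   71.14] rot [-5.000e-04 -2.000e-04 -8.407e-01]
```

View pics/w3.png

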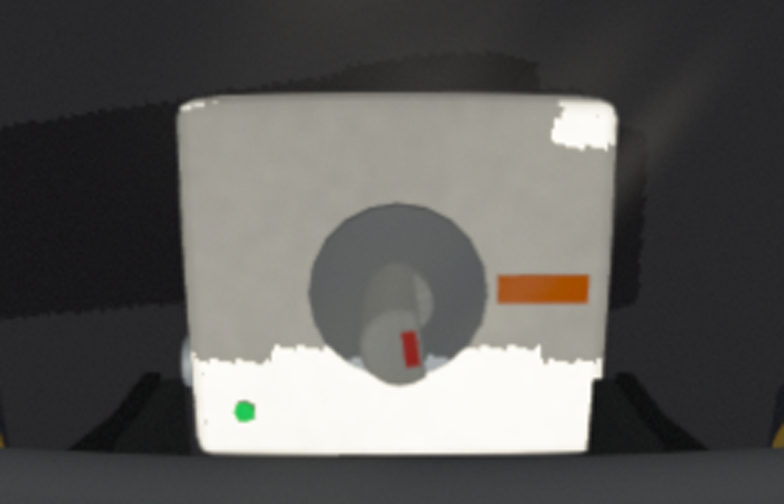

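Mark (543,288) runs along the image x axis, as the closing line does. The shaft dab at (410,350) looks tilted by about 8°, so I'll measure it metrically.

```bash
cat >> h.py <<'E'
def wat(c,u,v,z):
    r=np.array([u-c["cx"],v-c["cy"]]); q=np.hypot(*r); th=q/c["fx"]
    R=np.array(c["R"]);t=np.array(c["t"]); d=R.T@np.array([*(r/q*np.sin(th)),np.cos(th)]); o=-R.T@t
    return o+d*(z-o[2])/d[2]
def blob(c,m,z):
    """world pts of mask pixels: centre, principal dir, sizes"""
    v,u=np.nonzero(m); P=np.array([wat(c,a,b,z)[:2] for a,b in zip(u,v)]); k=P.mean(0)
    w,V=np.linalg.eigh(np.cov((P-k).T)); e=V[:,1]
    return np.round(k,4),round(np.degrees(np.arctan2(e[1],e[0]))%180,1),np.round(np.sqrt(12*w)*1000,1),len(P)
def red(im): h=cv2.cvtColor(im,cv2.COLOR_RGB2HSV); return ((h[...,0]<5)|(h[...,0]>174))&(h[...,1]>140)&(h[...,2]>90)
def orange(im): h=cv2.cvtColor(im,cv2.COLOR_RGB2HSV); return (h[...,0]>7)&(h[...,0]<20)&(h[...,1]>160)&(h[...,2]>100)
def win(m,x0,y0,x1,y1): o=np.zeros_like(m); o[y0:y1,x0:x1]=m[y0:y1,x0:x1]; return o
E
python3 - <<'E'
from h import *
c=vision.read_camera("wrist"); im=c["image"]
print("mark",blob(c,win(orange(im),290,180,340,205),.052))
print("dab",blob(c,win(red(im),250,200,280,230),.115))
f=lambda u,v,z:np.round(wat(c,120+u/2.8,90+v/2.8,z)[:2],4)
print("flange L,R,T",f(309,291,.06),f(487,291,.06),f(398,203,.06),"top L,B",f(360,345,.115),f(397,385,.115))
g=[f(402,333,.115),f(407,367,.115),f(413,332,.115),f(419,367,.115)]; print(g)
E
```

```text
mark (array([0.5924, 0.2146]), np.float64(12.4), array([ 8.9, 31.2]), 286)
dab (array([0.5461, 0.2048]), np.float64(109.4), array([3.2, 9.3]), 52)
flange L,R,T [0.5145 0.1989] [0.5718 0.2114] [0.5368 0.2336] top L,B [0.5326 0.203 ] [0.5446 0.194 ]
[array([0.5427, 0.2086]), array([0.5461, 0.1996]), array([0.5455, 0.2095]), array([0.5493, 0.2003])]
```

The dab says the flat faces 19° against the mark's 12.4°, so it lagged by about 7° and my pads were not fully seated. I pinch again square to the flat, harder, and correct it.

Emit:
drive_tool(
  moves=[
    {"x": 0,"y": 1.2,"z": 40,"rx": 0,"ry": 0,"rz": -0.12,"fingers": -0.3},
    {"x": 0,"y": 1.2,"z": 79,"rx": 0,"ry": 0,"rz": -0.12,"fingers": 0},
    {"x": 0,"y": 1.2,"z": 79,"rx": 0,"ry": 0,"rz": -0.12,"fingers": 1},
    {"x": 0,"y": 1.2,"z": 79,"rx": 0,"ry": 0,"rz": -0.12,"fingers": 1},
    {"x": 0,"y": 1.2,"z": 79,"rx": 0,"ry": 0,"rz": -0.12,"fingers": 1},
    {"x": 0,"y": 1.2,"z": 79,"rx": 0,"ry": 0,"rz": -0.12,"fingers": 1},
    {"x": 0,"y": 1.2,"z": 79,"rx": 0,"ry": 0,"rz": -0.12,"fingers": 1},
    {"x": 0,"y": 1.2,"z": 79,"rx": 0,"ry": 0,"rz": -0.12,"fingers": 1},
    {"x": 0,"y": 1.2,"z": 79,"rx": 0,"ry": 0,"rz": -0.12,"fingers": 1},
    {"x": 0,"y": 1.2,"z": 79,"rx": 0,"ry": 0,"rz": -0.12,"fingers": 1},
    {"x": 0,"y": 1.2,"z": 79,"rx": 0,"ry": 0,"rz": -0.12,"fingers": 1},
    {"x": 0,"y": 1.2,"z": 79,"rx": 0,"ry": 0,"rz": -0.12,"fingers": 1},
  ],
  force=40,
)

```text
time_s: 8.68
tool_pos: [0.5402, 0.2039, 0.0929]
tool_rot: [-179.9, -0.0, 109.2]
force: [-3.9, -1.1, 4.6]
grip_width: 0.0161
grasp_force: 40.0
```

```bash
python3 - <<'E'
from h import *
o=sensors.get_obs(); print({k:o[k] for k in("tool_pos","tool_rot","force","wrist_torque","grip_width","grasp_force")})
E
```

```text
{'tool_pos': array([0.54022391, 0.20392431, 0.09287408]), 'tool_rot': array([-1.79921842e+02, -1.88387726e-02,  1.09195682e+02]), 'force': array([-3.92872277, -1.07969817,  4.62845453]), 'wrist_torque': array([-0.37811788,  0.98687913,  0.03249273]), 'grip_width': 0.016142680610529512, 'grasp_force': 39.976567074190825}
```

The width now reads 16.1 mm, clearly less than before, so the pads are seated. I turn 6.8° to the mark, then release.

Emit:
drive_tool(
  moves=[
    {"x": 0,"y": 0,"z": 0,"rx": 0,"ry": 0,"rz": 0.03,"fingers": 1},
    {"x": 0.1,"y": 0,"z": 0,"rx": 0,"ry": 0,"rz": 0.06,"fingers": 1},
    {"x": 0.2,"y": 0,"z": 0,"rx": 0,"ry": 0,"rz": 0.09,"fingers": 1},
    {"x": 0.3,"y": 0,"z": 0,"rx": 0,"ry": 0,"rz": 0.118,"fingers": 1},
    {"x": 0.3,"y": 0,"z": 0,"rx": 0,"ry": 0,"rz": 0.118,"fingers": 1},
    {"x": 0.3,"y": 0,"z": 0,"rx": 0,"ry": 0,"rz": 0.118,"fingers": 1},
    {"x": 0.3,"y": 0,"z": 0,"rx": 0,"ry": 0,"rz": 0.118,"fingers": 1},
  ],
)

```text
time_s: 9.55
tool_pos: [0.5402, 0.2042, 0.0929]
tool_rot: [-179.9, -0.0, 102.4]
force: [-3.5, -0.9, 5.7]
grip_width: 0.0163
grasp_force: 40.0
```

Emit:
drive_tool(
  moves=[
    {"x": 0,"y": 0,"z": 0,"rx": 0,"ry": 0,"rz": 0,"fingers": -1},
    {"x": 0,"y": 0,"z": 0,"rx": 0,"ry": 0,"rz": 0,"fingers": -1},
    {"x": 0,"y": 0,"z": 0,"rx": 0,"ry": 0,"rz": 0,"fingers": -1},
    {"x": 0,"y": 0,"z": 0,"rx": 0,"ry": 0,"rz": 0,"fingers": -1},
    {"x": 0,"y": 0,"z": 0,"rx": 0,"ry": 0,"rz": 0,"fingers": -1},
    {"x": 0,"y": 0,"z": -40,"rx": 0,"ry": 0,"rz": 0,"fingers": -1},
    {"x": 0,"y": 0,"z": -80,"rx": 0,"ry": 0,"rz": 0,"fingers": -1},
    {"x": 0,"y": 0,"z": -80,"rx": 0,"ry": 0,"rz": 0,"fingers": -1},
    {"x": 0,"y": 0,"z": -80,"rx": 0,"ry": 0,"rz": 0,"fingers": -1},
  ],
)

```text
time_s: 10.68
tool_pos: [0.5404, 0.2043, 0.1721]
tool_rot: [-180.0, -0.0, 102.4]
force: [-0.5, -0.8, -0.2]
grip_width: 0.0865
grasp_force: 0.0
```

```bash
python3 - <<'E'
from h import *
c=vision.read_camera("wrist"); im=c["image"]
print("mark",blob(c,win(orange(im),290,180,340,205),.052))
m=win(red(im),245,195,285,235); print("dab",blob(c,m,.115))
goto([.5546,-.1970,.10],60.5)
E
```

```text
mark (array([0.5923, 0.2146]), np.float64(12.6), array([ 9. , 30.9]), 282)
dab (array([0.5461, 0.2047]), np.float64(102.8), array([2.9, 9.6]), 48)
pos [0.54   0.2042 0.1715] yaw_y 12.44
move [-394.86  -72.04   71.74] rot [-1.800e-03 -4.000e-04 -8.388e-01]
```

The flat now faces 12.8° against the mark's 12.6°, so that is done. On to the collar: centring pinch along the screw axis first.

Emit:
drive_tool(
  moves=[
    {"x": -60,"y": -10,"z": 0,"rx": 0,"ry": 0,"rz": -0.15,"fingers": -1},
    {"x": -395,"y": -72,"z": 72,"rx": 0,"ry": 0,"rz": -0.839,"fingers": -1},
    {"x": -395,"y": -72,"z": 72,"rx": 0,"ry": 0,"rz": -0.839,"fingers": -1},
    {"x": -395,"y": -72,"z": 72,"rx": 0,"ry": 0,"rz": -0.839,"fingers": -1},
    {"x": -395,"y": -72,"z": 72,"rx": 0,"ry": 0,"rz": -0.839,"fingers": -1},
    {"x": -395,"y": -72,"z": 72,"rx": 0,"ry": 0,"rz": -0.839,"fingers": -1},
    {"x": -395,"y": -72,"z": 72,"rx": 0,"ry": 0,"rz": -0.839,"fingers": -1},
    {"x": -395,"y": -72,"z": 72,"rx": 0,"ry": 0,"rz": -0.839,"fingers": -1},
    {"x": -395,"y": -72,"z": 72,"rx": 0,"ry": 0,"rz": -0.839,"fingers": -1},
    {"x": -395,"y": -72,"z": 72,"rx": 0,"ry": 0,"rz": -0.839,"fingers": -1},
  ],
)

```text
time_s: 11.98
tool_pos: [0.5558, -0.1947, 0.1001]
tool_rot: [180.0, -0.1, 150.7]
force: [0.2, 0.6, -0.5]
grip_width: 0.0865
grasp_force: 0.0
```

```bash
python3 - <<'E'
from h import *
c=vision.read_camera("wrist"); im=c["image"]; save(c,"w4",(130,130,400,330),2.8)
print("dab",blob(c,red(im),.026)); print(np.argwhere(red(im)).mean(0))
goto([.5546,-.1970,.0135],60.5)
E
```

```text
dab (array([ 0.5624, -0.1831]), np.float64(68.9), array([5.8, 6.4]), 55)
[206.05454545 274.56363636]
pos [ 0.5559 -0.1947  0.1004] yaw_y 60.68
move [ 2.000e-02 -2.720e+00  8.691e+01] rot [ 0.0009 -0.0005  0.0032]
```

View pics/w4.png

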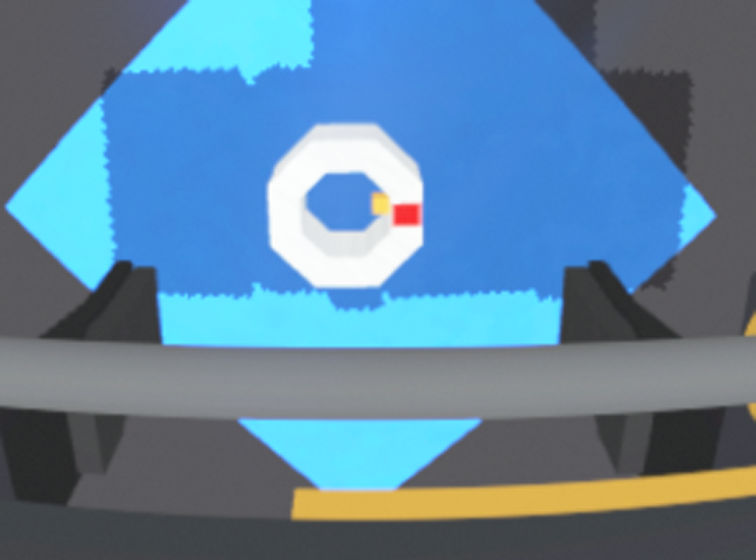

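The wrist view shows the small collar at (346,210) with its brass screw at (380,204) and dab at (406,214), pointing along the closing line. I pinch gently to centre it.

Emit:
drive_tool(
  moves=[
    {"x": 0,"y": -2.7,"z": 45,"rx": 0,"ry": 0,"rz": 0,"fingers": -1},
    {"x": 0,"y": -2.7,"z": 75,"rx": 0,"ry": 0,"rz": 0,"fingers": -1},
    {"x": 0,"y": -2.7,"z": 87,"rx": 0,"ry": 0,"rz": 0,"fingers": -0.4},
    {"x": 0,"y": -2.7,"z": 87,"rx": 0,"ry": 0,"rz": 0,"fingers": 1},
    {"x": 0,"y": -2.7,"z": 87,"rx": 0,"ry": 0,"rz": 0,"fingers": 1},
    {"x": 0,"y": -2.7,"z": 87,"rx": 0,"ry": 0,"rz": 0,"fingers": 1},
    {"x": 0,"y": -2.7,"z": 87,"rx": 0,"ry": 0,"rz": 0,"fingers": 1},
    {"x": 0,"y": -2.7,"z": 87,"rx": 0,"ry": 0,"rz": 0,"fingers": 1},
    {"x": 0,"y": -2.7,"z": 87,"rx": 0,"ry": 0,"rz": 0,"fingers": 1},
  ],
  force=5,
)

```text
time_s: 13.15
tool_pos: [0.5547, -0.1993, 0.0143]
tool_rot: [180.0, 0.1, 150.5]
force: [-1.8, 0.2, 5.7]
grip_width: 0.0439
grasp_force: 5.0
```

```bash
python3 - <<'E'
from h import *
o=sensors.get_obs(); print({k:o[k] for k in("tool_pos","tool_rot","force","grip_width","grasp_force")})
E
```

```text
{'tool_pos': array([ 0.55472099, -0.19927046,  0.01427826]), 'tool_rot': array([1.79959991e+02, 5.56564979e-02, 1.50507000e+02]), 'force': array([-1.82532298,  0.23107064,  5.73749432]), 'grip_width': 0.04386197663898244, 'grasp_force': 4.990902638237458}
```

Emit:
drive_tool(
  moves=[
    {"x": 0,"y": 0,"z": 0,"rx": 0,"ry": 0,"rz": 0,"fingers": -1},
    {"x": 0,"y": 0,"z": 0,"rx": 0,"ry": 0,"rz": 0,"fingers": -1},
    {"x": 0,"y": 0,"z": 0,"rx": 0,"ry": 0,"rz": 0,"fingers": -1},
    {"x": 0,"y": 0,"z": -5,"rx": 0,"ry": 0,"rz": 0,"fingers": -1},
    {"x": 0,"y": 0,"z": -5,"rx": 0,"ry": 0,"rz": 0.17,"fingers": -1},
    {"x": 0,"y": 0,"z": -5,"rx": 0,"ry": 0,"rz": 0.34,"fingers": -1},
    {"x": 0,"y": 0,"z": -5,"rx": 0,"ry": 0,"rz": 0.51,"fingers": -1},
    {"x": 0,"y": 0,"z": -5,"rx": 0,"ry": 0,"rz": 0.68,"fingers": -1},
    {"x": 0,"y": 0,"z": -5,"rx": 0,"ry": 0,"rz": 0.85,"fingers": -1},
    {"x": 0,"y": 0,"z": -5,"rx": 0,"ry": 0,"rz": 1.02,"fingers": -1},
    {"x": 0,"y": 0,"z": -5,"rx": 0,"ry": 0,"rz": 1.19,"fingers": -1},
    {"x": 0,"y": 0,"z": -5,"rx": 0,"ry": 0,"rz": 1.36,"fingers": -1},
    {"x": 0,"y": 0,"z": -5,"rx": 0,"ry": 0,"rz": 1.571,"fingers": -1},
    {"x": 0,"y": 0,"z": -5,"rx": 0,"ry": 0,"rz": 1.571,"fingers": -1},
    {"x": 0,"y": 0,"z": -5,"rx": 0,"ry": 0,"rz": 1.571,"fingers": -1},
  ],
)

```text
time_s: 15.02
tool_pos: [0.5542, -0.1992, 0.0187]
tool_rot: [180.0, -0.0, 60.7]
force: [-0.2, -0.6, 0.0]
grip_width: 0.0871
grasp_force: 0.0
```

```bash
python3 - <<'E'
from h import *
o=sensors.get_obs(); print({k:o[k] for k in("tool_pos","tool_rot","force","grip_width","grasp_force")}); goto([.5547,-.1993,.0135],-29.5)
E
```

```text
{'tool_pos': array([ 0.5542489 , -0.19915706,  0.01866151]), 'tool_rot': array([ 1.79993512e+02, -1.43015667e-03,  6.06583794e+01]), 'force': array([-0.19119411, -0.59633174,  0.00172954]), 'grip_width': 0.08714340695246435, 'grasp_force': 0.0}
pos [ 0.5542 -0.1992  0.0187] yaw_y -29.34
move [0.1  0.46 5.16] rot [ 0.0001 -0.      0.0028]
```

Emit:
drive_tool(
  moves=[
    {"x": 0.1,"y": 0.4,"z": 5,"rx": 0,"ry": 0,"rz": 0.003,"fingers": 0},
    {"x": 0.1,"y": 0.4,"z": 5,"rx": 0,"ry": 0,"rz": 0.003,"fingers": 1},
    {"x": 0.1,"y": 0.4,"z": 5,"rx": 0,"ry": 0,"rz": 0.003,"fingers": 1},
    {"x": 0.1,"y": 0.4,"z": 5,"rx": 0,"ry": 0,"rz": 0.003,"fingers": 1},
    {"x": 0.1,"y": 0.4,"z": 5,"rx": 0,"ry": 0,"rz": 0.003,"fingers": 1},
    {"x": 0.1,"y": 0.4,"z": 5,"rx": 0,"ry": 0,"rz": 0.003,"fingers": 1},
    {"x": 0.1,"y": 0.4,"z": 5,"rx": 0,"ry": 0,"rz": 0.003,"fingers": 1},
    {"x": 0.1,"y": 0.4,"z": 5,"rx": 0,"ry": 0,"rz": 0.003,"fingers": 1},
    {"x": 0.1,"y": 0.4,"z": 5,"rx": 0,"ry": 0,"rz": 0.003,"fingers": 1},
  ],
  force=20,
)

```text
time_s: 16.15
tool_pos: [0.5544, -0.1992, 0.0136]
tool_rot: [-180.0, -0.0, 60.3]
force: [-1.5, 0.6, 2.2]
grip_width: 0.044
grasp_force: 20.0
```

```bash
python3 - <<'E'
from h import *
o=sensors.get_obs(); print({k:o[k] for k in("tool_pos","tool_rot","force","wrist_torque","grip_width","grasp_force")})
E
```

```text
{'tool_pos': array([ 0.55442132, -0.19918661,  0.01359841]), 'tool_rot': array([-1.79975528e+02, -1.31120744e-02,  6.03237196e+01]), 'force': array([-1.53384829,  0.64584491,  2.24450138]), 'wrist_torque': array([ 0.20518088,  0.49899085, -0.03464842]), 'grip_width': 0.04400138427818319, 'grasp_force': 20.000275683560176}
```

```bash
python3 - <<'E'
from h import *
goto([.5428,.2045,.165],-77.6)
E
```

```text
pos [ 0.5544 -0.1992  0.0136] yaw_y -29.68
move [ 345.02 -210.03 -151.23] rot [-5.000e-04 -0.000e+00  8.364e-01]
```

Emit:
drive_tool(
  moves=[
    {"x": 0,"y": 0,"z": -10,"rx": 0,"ry": 0,"rz": 0,"fingers": 1},
    {"x": 0,"y": 0,"z": -50,"rx": 0,"ry": 0,"rz": 0,"fingers": 1},
    {"x": 0,"y": 0,"z": -100,"rx": 0,"ry": 0,"rz": 0,"fingers": 1},
    {"x": 0,"y": 0,"z": -151,"rx": 0,"ry": 0,"rz": 0,"fingers": 1},
    {"x": 34,"y": -21,"z": -151,"rx": 0,"ry": 0,"rz": 0.08,"fingers": 1},
    {"x": 69,"y": -42,"z": -151,"rx": 0,"ry": 0,"rz": 0.16,"fingers": 1},
    {"x": 103,"y": -63,"z": -151,"rx": 0,"ry": 0,"rz": 0.25,"fingers": 1},
    {"x": 138,"y": -84,"z": -151,"rx": 0,"ry": 0,"rz": 0.33,"fingers": 1},
    {"x": 172,"y": -105,"z": -151,"rx": 0,"ry": 0,"rz": 0.42,"fingers": 1},
    {"x": 207,"y": -126,"z": -151,"rx": 0,"ry": 0,"rz": 0.5,"fingers": 1},
    {"x": 241,"y": -147,"z": -151,"rx": 0,"ry": 0,"rz": 0.58,"fingers": 1},
    {"x": 276,"y": -168,"z": -151,"rx": 0,"ry": 0,"rz": 0.67,"fingers": 1},
    {"x": 310,"y": -189,"z": -151,"rx": 0,"ry": 0,"rz": 0.75,"fingers": 1},
    {"x": 335,"y": -204,"z": -151,"rx": 0,"ry": 0,"rz": 0.81,"fingers": 1},
    {"x": 345,"y": -210,"z": -151,"rx": 0,"ry": 0,"rz": 0.836,"fingers": 1},
    {"x": 345,"y": -210,"z": -151,"rx": 0,"ry": 0,"rz": 0.836,"fingers": 1},
    {"x": 345,"y": -210,"z": -151,"rx": 0,"ry": 0,"rz": 0.836,"fingers": 1},
  ],
)

```text
time_s: 18.27
tool_pos: [0.5431, 0.2032, 0.1648]
tool_rot: [180.0, -0.0, 12.4]
force: [-0.2, -0.3, -1.5]
grip_width: 0.0441
grasp_force: 20.0
```

```bash
python3 - <<'E'
from h import *
c=vision.read_camera("wrist"); im=c["image"]; save(c,"w5",(100,130,420,330),2.4)
o=sensors.get_obs(); print({k:o[k] for k in("tool_pos","tool_rot","force","wrist_torque","grip_width","grasp_force","qpos")})
goto([.5428,.2045,.13],-77.6)
E
```

```text
{'tool_pos': array([0.54316861, 0.20303708, 0.16483803]), 'tool_rot': array([ 1.79998512e+02, -2.13733634e-02,  1.23393432e+01]), 'force': array([ 0.14937545, -0.74592573, -2.09494695]), 'wrist_torque': array([-0.09350527,  0.16657416, -0.04427094]), 'grip_width': 0.04414153007884962, 'grasp_force': 19.999240303295664, 'qpos': array([-75.96899977,  21.53780768,  64.90034204, 100.13414973,
       -20.5202608 ,  71.4990502 , -83.59330705])}
pos [0.5432 0.203  0.1648] yaw_y -77.66
move [-0.06 -1.51 34.84] rot [ 0.     -0.0004 -0.0011]
```

View pics/w5.png

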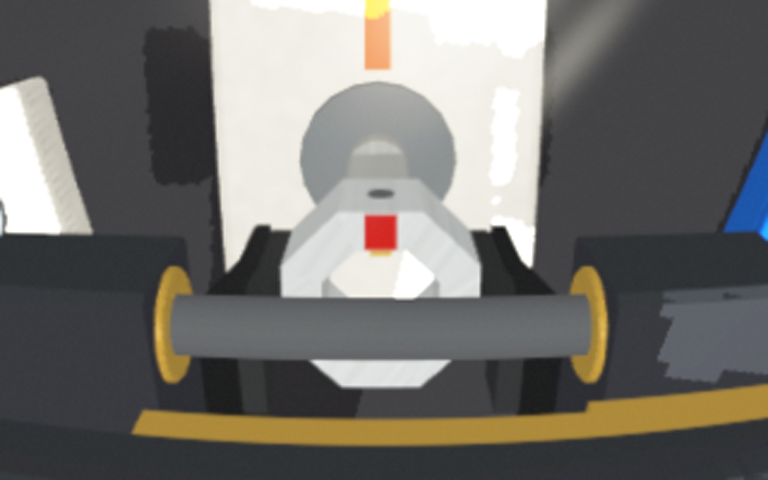

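The collar is held with its screw hole (381,193) and dab (381,232) in line with the orange mark (377,40) and the shaft's axis. I descend gently.

Emit:
drive_tool(
  moves=[
    {"x": 0,"y": -1.5,"z": 0,"rx": 0,"ry": 0,"rz": 0,"fingers": 1},
    {"x": 0,"y": -1.5,"z": 20,"rx": 0,"ry": 0,"rz": 0,"fingers": 1},
    {"x": 0,"y": -1.5,"z": 33,"rx": 0,"ry": 0,"rz": 0,"fingers": 1},
    {"x": 0,"y": -1.5,"z": 35,"rx": 0,"ry": 0,"rz": 0,"fingers": 1},
    {"x": 0,"y": -1.5,"z": 35,"rx": 0,"ry": 0,"rz": 0,"fingers": 1},
  ],
)

```text
time_s: 18.95
tool_pos: [0.5426, 0.2056, 0.1293]
tool_rot: [180.0, 0.0, 12.4]
force: [0.7, -0.2, -1.4]
grip_width: 0.044
grasp_force: 20.0
```

```bash
python3 - <<'E'
from h import *
o=sensors.get_obs(); print({k:o[k] for k in("tool_pos","force","wrist_torque","qpos")})
goto([.5428,.2045,.1026],-77.6)
E
```

```text
{'tool_pos': array([0.54259316, 0.20561044, 0.12929519]), 'force': array([ 0.7031488 , -0.21923202, -1.44696053]), 'wrist_torque': array([-0.0559135 ,  0.16603269,  0.00363679]), 'qpos': array([-74.43231934,  23.82011716,  63.05255447, 102.23984055,
       -22.79725936,  68.12322616, -82.18145878])}
pos [0.5426 0.2056 0.1293] yaw_y -77.6
move [-0.03  1.12 26.7 ] rot [0.0005 0.0003 0.0001]
```

Emit:
drive_tool(
  moves=[
    {"x": 0,"y": 0.6,"z": 2,"rx": 0,"ry": 0,"rz": 0,"fingers": 1},
    {"x": 0,"y": 0.6,"z": 4,"rx": 0,"ry": 0,"rz": 0,"fingers": 1},
    {"x": 0,"y": 0.6,"z": 6,"rx": 0,"ry": 0,"rz": 0,"fingers": 1},
    {"x": 0,"y": 0.6,"z": 8,"rx": 0,"ry": 0,"rz": 0,"fingers": 1},
    {"x": 0,"y": 0.6,"z": 8,"rx": 0,"ry": 0,"rz": 0,"fingers": 1},
  ],
)

```text
time_s: 19.58
tool_pos: [0.5426, 0.2053, 0.1214]
tool_rot: [-180.0, 0.0, 12.4]
force: [-0.0, 0.2, -1.8]
grip_width: 0.0439
grasp_force: 20.0
```

```bash
python3 - <<'E'
from h import *
o=sensors.get_obs(); print({k:o[k] for k in("tool_pos","force","wrist_torque")})
goto([.5428,.2045,.1026],-77.6)
E
```

```text
{'tool_pos': array([0.54260244, 0.20527244, 0.12142333]), 'force': array([-0.04017853,  0.22829409, -1.84759429]), 'wrist_torque': array([-0.05924215,  0.16481146, -0.00351232])}
pos [0.5426 0.2053 0.1214] yaw_y -77.57
move [ 0.03  0.8  18.82] rot [-0.      0.0002  0.0005]
```

Emit:
drive_tool(
  moves=[
    {"x": 0,"y": 0.4,"z": 2,"rx": 0,"ry": 0,"rz": 0,"fingers": 1},
    {"x": 0,"y": 0.4,"z": 4,"rx": 0,"ry": 0,"rz": 0,"fingers": 1},
    {"x": 0,"y": 0.4,"z": 6,"rx": 0,"ry": 0,"rz": 0,"fingers": 1},
    {"x": 0,"y": 0.4,"z": 8,"rx": 0,"ry": 0,"rz": 0,"fingers": 1},
    {"x": 0,"y": 0.4,"z": 8,"rx": 0,"ry": 0,"rz": 0,"fingers": 1},
  ],
)

```text
time_s: 20.2
tool_pos: [0.5427, 0.2048, 0.1134]
tool_rot: [180.0, 0.0, 12.4]
force: [0.4, -0.1, -1.3]
grip_width: 0.0438
grasp_force: 20.0
```

Emit:
drive_tool(
  moves=[
    {"x": 0,"y": 0,"z": 3,"rx": 0,"ry": 0,"rz": 0,"fingers": 1},
    {"x": 0,"y": 0,"z": 6,"rx": 0,"ry": 0,"rz": 0,"fingers": 1},
    {"x": 0,"y": 0,"z": 9,"rx": 0,"ry": 0,"rz": 0,"fingers": 1},
    {"x": 0,"y": 0,"z": 10.8,"rx": 0,"ry": 0,"rz": 0,"fingers": 1},
    {"x": 0,"y": 0,"z": 10.8,"rx": 0,"ry": 0,"rz": 0,"fingers": 1},
    {"x": 0,"y": 0,"z": 10.8,"rx": 0,"ry": 0,"rz": 0,"fingers": 1},
  ],
)

```text
time_s: 20.95
tool_pos: [0.5429, 0.2049, 0.1029]
tool_rot: [-180.0, -0.0, 12.4]
force: [0.1, -0.3, -1.1]
grip_width: 0.0437
grasp_force: 20.0
```

```bash
python3 - <<'E'
from h import *
c=vision.read_camera("side"); save(c,"s1",(190,175,310,285),5)
o=sensors.get_obs(); print({k:o[k] for k in("tool_pos","tool_rot","force","wrist_torque","qpos")})
print(190,175,[np.round((proj(c,[.5428,.2045,z])-[190,175])*5) for z in(.115,.091)])
E
```

```text
{'tool_pos': array([0.54291547, 0.20488771, 0.10289557]), 'tool_rot': array([-1.79997371e+02, -1.73127829e-02,  1.24237506e+01]), 'force': array([ 0.43213979, -0.09061069, -1.61404896]), 'wrist_torque': array([-0.07783782,  0.15918766, -0.01015634]), 'qpos': array([-72.98913619,  25.5444205 ,  61.56857428, 103.70337768,
       -24.61410787,  65.57746896, -80.81294149])}
190 175 [array([262., 217.]), array([264., 270.])]
```

View pics/s1.png

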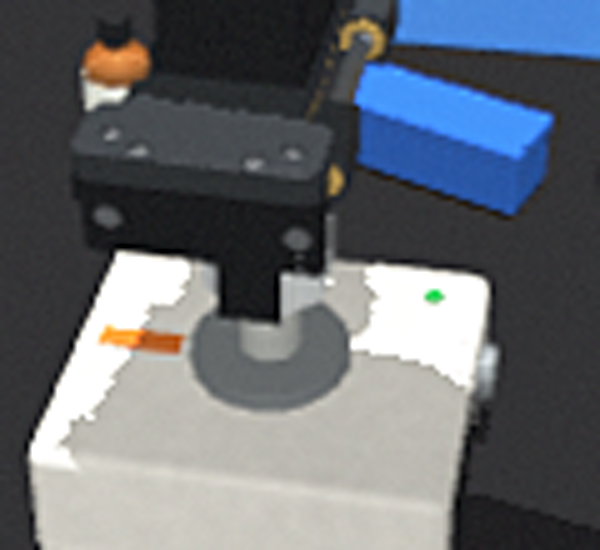

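The collar is on the shaft at (262,240), below the gripper, with no side forces. Now I pull it along −x, away from the mark, until the screw meets the flat.

Emit:
drive_tool(
  moves=[
    {"x": -0.5,"y": 0,"z": 0.2,"rx": 0,"ry": 0,"rz": 0,"fingers": 1},
    {"x": -1,"y": 0,"z": 0.2,"rx": 0,"ry": 0,"rz": 0,"fingers": 1},
    {"x": -1.5,"y": 0,"z": 0.2,"rx": 0,"ry": 0,"rz": 0,"fingers": 1},
    {"x": -2,"y": 0,"z": 0.2,"rx": 0,"ry": 0,"rz": 0,"fingers": 1},
    {"x": -2,"y": 0,"z": 0.2,"rx": 0,"ry": 0,"rz": 0,"fingers": 1},
    {"x": -2,"y": 0,"z": 0.2,"rx": 0,"ry": 0,"rz": 0,"fingers": 1},
  ],
)

```text
time_s: 21.75
tool_pos: [0.5409, 0.2045, 0.1026]
tool_rot: [-180.0, -0.0, 12.4]
force: [-0.3, -0.3, -2.3]
grip_width: 0.0439
grasp_force: 20.0
```

Emit:
drive_tool(
  moves=[
    {"x": -0.5,"y": 0,"z": 0,"rx": 0,"ry": 0,"rz": 0,"fingers": 1},
    {"x": -1,"y": 0,"z": 0,"rx": 0,"ry": 0,"rz": 0,"fingers": 1},
    {"x": -1,"y": 0,"z": 0,"rx": 0,"ry": 0,"rz": 0,"fingers": 1},
    {"x": -1,"y": 0,"z": 0,"rx": 0,"ry": 0,"rz": 0,"fingers": 1},
  ],
)

```text
time_s: 22.25
tool_pos: [0.5405, 0.2044, 0.1027]
tool_rot: [180.0, -0.1, 12.4]
force: [2.9, 0.4, -3.6]
grip_width: 0.0441
grasp_force: 20.0
```

Emit:
drive_tool(
  moves=[
    {"x": -0.3,"y": 0,"z": 0,"rx": 0,"ry": 0,"rz": 0,"fingers": 1},
    {"x": -0.3,"y": 0,"z": 0,"rx": 0,"ry": 0,"rz": 0,"fingers": 1},
    {"x": -0.3,"y": 0,"z": 0,"rx": 0,"ry": 0,"rz": 0,"fingers": 1},
    {"x": -0.3,"y": 0,"z": 0,"rx": 0,"ry": 0,"rz": 0,"fingers": 1},
  ],
)

```text
time_s: 22.75
tool_pos: [0.5404, 0.2043, 0.1028]
tool_rot: [180.0, -0.1, 12.4]
force: [4.4, 0.7, -5.5]
grip_width: 0.0439
grasp_force: 20.0
```

```bash
python3 - <<'E'
from h import *
c=vision.read_camera("wrist"); save(c,"w6",(180,130,340,270),4)
L=[]
for i in range(8):
    vision.read_camera("wrist"); o=sensors.get_obs(); L.append([*o["tool_pos"]*1000,*o["tool_rot"],*o["force"],*o["wrist_torque"]])
print(np.round(np.mean(L,0),2),np.round(np.std(L,0),2),o["grip_width"])
E
```

```text
[ 5.4043e+02  2.0436e+02  1.0276e+02  1.7999e+02 -1.2000e-01  1.2420e+01
  5.3800e+00  1.1500e+00 -4.6900e+00  1.9000e-01 -9.6000e-01 -1.0000e-02] [0.01 0.02 0.01 0.   0.   0.   0.66 0.7  0.52 0.02 0.03 0.03] 0.04395157461175802
```

View pics/w6.png

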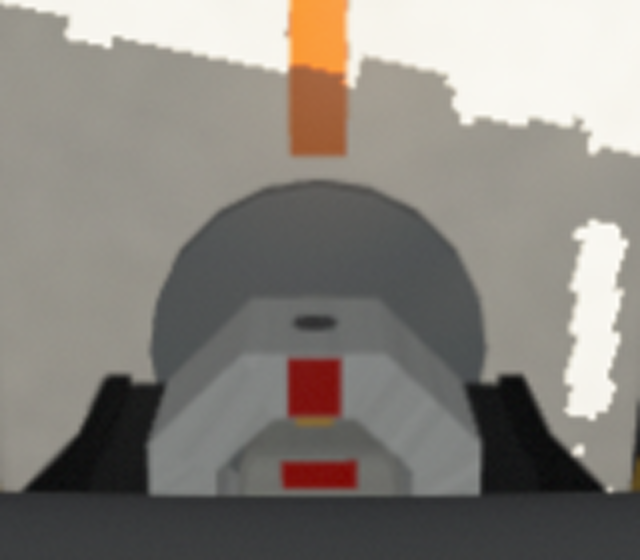

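The final view shows the screw hole (315,322), collar dab (315,388) and shaft dab (319,474) in line with the mark (318,80). The push is steady at about 5 N, the tilt is 0.1° and the collar top is within about 0.2 mm of flush. I'm handing in.

```bash
python3 -c "
from h import *
print(workorder.sign_off())"
```

```text
the job is handed in; nothing more can be done
None
```

The job is handed in at about 23 s: the flat faces the mark to within about 0.5°. The collar is still held upright on the shaft, its top about 0.2 mm from flush by my measurement, with the screw tip pressing the flat at about 5 N. The slide box, bottle and dish were not touched.

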